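Secure the specimen rack and hold the ultrasonic cleaner's lid open for loading

TASK

Get things ready for loading the ultrasonic cleaner: swing the specimen rack's keeper bar shut over the three mounts until it snaps home in its spring catch. Then lift the cleaner's hinged lid, which falls shut if let go, and hold it open at about 60 degrees so that a colleague can put the rack in with both hands; finish while still holding it there. Leave the mounts seated in the rack and the other things on the bench where they are.

Things in the scene. Friction and masses are not known exactly. Their poses are not given: they have to be found in the camera images.
- rack: Aluminium specimen rack, 56 x 188 x 22 mm, on an 85 x 215 mm black rubber mat 4 mm thick; it does not shift. Origin: centre of the mat's underside, on the bench; y along the row of nests, z up. Block top at z 26 mm. Keeper pivot at y -72 mm; brass ball of the spring catch at y +72, x -8 mm; small stop post (top at z 46 mm) at y +86, x +11 mm.
- nest1 (a point): Floor centre of the first nest in the rack (31.5 mm wide, 10 mm deep; floor at z 16 mm), at rack y -42 mm.
- nest2 (a point): Floor centre of the middle nest, at rack y 0.
- nest3 (a point): Floor centre of the third nest, at rack y +42 mm.
- mount1: Black resin specimen mount, an upright disc 30 mm in diameter and 22 mm high, loose in nest 1; its top is at z 38 mm. Origin: centre of its underside.
- mount2: Green resin mount of the same size in nest 2; origin likewise.
- mount3: Black resin mount of the same size in nest 3; origin likewise.
- keeper (a joint): Angle (rad) of the blue keeper bar about its upright pivot: 0 is home, along the rack's +y over the mounts; it grows to at most 1.5 as the free end swings out to the rack's -x side, where it starts (0.7 to 1.3). It stays where left (hinge friction 0.03 N m), but within 0.045 rad of home its sprung catch pushes it on to 0. It meets the catch at 0.12 rad; about 4 N at the knob takes it over.
- keeper_pivot (a point): Point on the keeper's upright pivot axis at the underside of the bar, 42 mm above the bench.
- keeper_knob (a point): Top centre of the orange upright round knob on the keeper bar's free end, 144 mm from the pivot axis, 79 mm above the bench. The knob is 18 mm in diameter for 26 mm below this point, then a 12 mm neck; the bar is 14 mm wide, 5 mm thick, its top 32 mm below this point. The bar passes 4 mm above the mounts.
- cleaner: White ultrasonic cleaner, 165 mm (x) by 265 mm (y), rim 165 mm above the bench, blue control panel on its front (-x) face; it does not shift. Origin: centre of its underside on the bench; z up. Black carrying grips stand out 16 mm at its ends (y).
- lid (a joint): Opening angle (rad) of the cleaner's flat steel lid: 0 shut, 1.047 is 60 degrees, stop at 1.396 (80 degrees). It has no stay and falls shut from any angle; 2 to 4 N straight up at the handle lifts it from shut, less as it opens.
- lid_hinge (a point): Middle of the lid's hinge axis, which runs along the cleaner's y at the back of its rim: cleaner x +77.5 mm, z 165 mm.
- lid_handle (a point): Middle of the lid's bow handle: a straight round bar 11 mm in diameter along the cleaner's y, 100 mm between its side arms, 35 mm in front of the lid's front edge, 30 mm in front of the housing. With the lid shut it lies 190 mm before the hinge (cleaner -x) and 18 mm above it; it turns with the lid. The lid plate is 155 mm deep, 258 mm wide, 9 mm thick.
- reagent: Bystander: small amber bottle, 46 mm in diameter, 100 mm high. Origin: centre of its underside.
- crucible: Bystander: white ceramic crucible, 42 mm across the rim, 35 mm high. Origin: centre of its underside.
- beaker: Bystander: glass beaker, 68 mm across, 90 mm high. Origin: centre of its underside.
- suspension: Bystander: white plastic bottle with blue cap, 64 mm in diameter, 160 mm high. Origin: centre of its underside.
- calipers: Bystander: digital calipers lying flat along its own x, 190 mm long, 14 mm high. Origin: middle of its beam, 2 mm below its underside.
- resin_jar: Bystander: white plastic jar with red lid, 60 mm in diameter, 75 mm high. Origin: centre of its underside.

How it is judged:
On the way, in this order (a step that is already met when the one before it is completed fails the run):
1. the keeper bar is snapped home over the mounts (value of joint keeper below 0.015 rad), for 0.3 s.
2. the robot holds the lid open at about 60 degrees (value of joint lid between 0.873 and 1.222 rad and contact force between any of the fingers, the arm and lid above 0.5 N), for 0.3 s.
At the end, for the whole second after the job is handed in: The robot still holds the lid by contact (over 0.5 N), the lid stands still at 60 degrees give or take 10 (0.873 to 1.222 rad) and nothing else touches it; the keeper bar is home in its catch (under 0.015 rad) and each mount sits in its nest (within 4 mm, tilted less than 0.12 rad) (all of step 2 and value of joint keeper below 0.015 rad and velocity of joint lid between -0.1 and 0.1 rad/s and distance between mount1 and nest1 below 0.004 m and angle between each of mount1, mount2, mount3's own z axis and vertical below 0.12 rad and distance between mount2 and nest2 below 0.004 m and distance between mount3 and nest3 below 0.004 m and contact force between each of reagent, crucible, beaker, suspension, calipers, resin_jar, mount1, mount2, mount3 and lid below 0.2 N); the arm keeps its last pose, push and grip.
It fails at once if a bystander on the bench is pushed over 30 mm (distance of any of reagent, crucible, beaker, suspension, calipers, resin_jar from where it was at the start of the episode above 0.03 m).
It fails at once if a bystander on the bench is tipped (angle between any of reagent, crucible, beaker, suspension, calipers, resin_jar's own z axis and vertical above 0.35 rad).
It also fails if it takes over 56 s, if anything falls off the work surface, if the arm or the gripper's body presses on something with over 40 N, if the wrist force passes 120 N, or if a joint passes its speed limit or range.

ROBOT

A 6-joint arm with a two-finger parallel gripper is mounted at the origin on the work surface. World frame = base frame: x ahead of the robot, y to its left, z up, the work surface at z = 0. Lengths are in m, angles in rad, forces in N, time in s.
With the tool pointing down it reaches from about 0.225 to 0.875 m from the base axis. Payload 3.4 kg.
Tool frame: the origin (TCP) lies at the very end of the fingers, on their centre line; the grasp point (between the pads) lies manip.grip_point_offset behind it (manip.grip_point_offset is the distance from the TCP to the grasp point, in m); z points along the fingers, y is the line along which they close (so a half turn about z gives the same grasp; the last joint's range is limited). The gripper opens to 85 mm and grips with 20 to 120 N. Pads are 22 mm wide; open, the fingers measure 114 mm over their backs; the gripper's body (76 mm by 85 mm) begins 54 mm behind the grasp point. The pads swing forward as they close: fully open they stand 13 mm farther back than shut.
Start: joints at [-1.432, 0.276, 1.505, -0, 1.361, -0.121], TCP at [0.148, -0.556, 0.231] pointing down, gripper open.
Joint ranges: [-2.89, 2.89], [-0.75, 2.08], [0.22, 2.7], [-1.18, 4.32], [0.11, 2.71], [-2.7, 2.7]. Speed limits (rad/s): [2.57, 2.57, 3.14, 3.14, 3.14, 3.14].

INTERFACE

Orientations are given as a unit quaternion [w, x, y, z].
In Python, from rig import manip gives the robot as it stands.
- The arm moves only by the shell command python3 -m pendant 'ROWS' [FORCE]. ROWS is JSON, a list of rows, each an object of numbers: "jaw": the opening, from -1 (shut) to 1 (fully open); "tx", "ty", "tz": the shift along the world's x, y, z in cm; "ax", "ay", "az": the turn, a rotation vector about the world's x, y, z in degrees. In form: [{"jaw": .., "tx": .., "ty": .., "tz": .., "ax": .., "ay": .., "az": ..}, ...]. A call has 1 to 10 rows; each row is the pose to reach, as a shift and turn from the pose commanded when the call began; what a row does not reach only later rows make up. A row lasts 1/8 s, in which the tool goes at most 62.5 mm and 10.7 degrees, less where a joint would pass 70% of its speed; a pose out of reach is approached as far as the arm can. A call with a gripper value outside its range is refused whole. The fingers move at their own pace and stop on an object; FORCE is the grip in N (left out, the last holds). Time passes only in rows, so rows that repeat a pose let the fingers close. It gives the time, the measured TCP pose, the force, the opening and the grip force at its end, in the units of the state.
- manip.get_state(): the state, without advancing time (a new reading comes with each control period).
- manip.get_image(name): name is "scene" or "side" or "wrist"; returns a dict with "pixels" (480x640x3 uint8, blue, green, red), "depth" (480x640 float32, m along the optical axis (not along the pixel's ray), 0 where there is no reading), "fx", "fy", "cx", "cy" (pixels), "pose" (4x4, takes a point from camera to world coordinates). Camera axes: x right, y down, z forward; pixel columns grow to the right and rows downward; lengths in m; the calibration is good to about 2 mm. A picture is of the moment at which its call begins.
- manip.sign_off(): hands the job in; it is judged then, once.
The state is a dict: "clock": time; "qpos": joint angles; "qd": joint speeds; "effort": joint torques, N m; "position": TCP position; "ee_rot": TCP orientation; "contact_force": force on the tool from outside, world axes, zero at the start; "moment": the same for the moment, N m; "width": finger opening in m; "gripper_force": force on a finger pad.
Only numpy, scipy, OpenCV 4.12 (cv2) and the standard library are available. Lean on these libraries where they do the work, as an engineer would, in place of code of your own. Each camera call takes 0.05 s, during which the arm holds its last target. There are 200 camera calls.

## Working session

There is one attempt and no reset: what is moved stays moved. The work goes in short steps, Python scripts to look and compute and a shell command to move; the robot and the scene stay as the last step left them, time stands still between calls to the robot, and variables do not carry over. Pictures are saved under pics/ and viewed, at most 10 in all, crops included, and the job is handed in when it is done.

```bash
mkdir -p pics; ls
cat > h.py <<'E'
import numpy as np,cv2,pickle
from rig import manip
def snap(n,f):
    im=manip.get_image(n); cv2.imwrite(f'pics/{f}.png',im['pixels']); pickle.dump(im,open(f'{f}.pkl','wb')); return im
def load(f): return pickle.load(open(f'{f}.pkl','rb'))
def px(im,u,v,z=None):
    """world point at pixel; by depth, or on plane height z"""
    K=np.array([(u-im['cx'])/im['fx'],(v-im['cy'])/im['fy'],1.]);P=np.array(im['pose'])
    if z is None: d=im['depth'][int(round(v)),int(round(u))]
    else: d=(z-P[2,3])/(P[:3,:3]@K)[2]
    return P[:3,:3]@(K*d)+P[:3,3]
E
python3 - <<'E'
from h import *
for n in('scene','side'): im=snap(n,n); print(np.round(im['pose'],3),im['fx'])
s=manip.get_state();print(s);print(manip.grip_point_offset)
E
```

```text
pics
[[-0.364  0.844 -0.393  1.172]
 [ 0.931  0.333 -0.148  0.274]
 [ 0.006 -0.42  -0.907  1.611]
 [ 0.     0.     0.     1.   ]] 608.8085309653835
[[-0.729 -0.367  0.578 -0.269]
 [-0.684  0.412 -0.602  0.827]
 [-0.017 -0.834 -0.551  0.882]
 [ 0.     0.     0.     1.   ]] 473.9448336845439
{'clock': 0.1, 'qpos': array([-1.43201246e+00,  2.76536195e-01,  1.50600611e+00,  2.97065166e-05,
        1.36075300e+00, -1.20990725e-01]), 'qd': array([ 0.00046823, -0.00255017, -0.0029342 , -0.00090074,  0.00069084,
       -0.00146584]), 'effort': array([ 1.41570203e-03, -4.17698228e+01, -2.46404171e+01, -2.70540659e-04,
        5.78707026e-03,  5.38051268e-06]), 'position': array([ 0.14763838, -0.55521844,  0.23052388]), 'ee_rot': array([-8.51420425e-04,  9.91576541e-01,  1.29519258e-01,  6.94982326e-06]), 'contact_force': array([-0.47124649,  0.57043179,  0.43432125]), 'moment': array([ 0.01228367, -0.02080508,  0.00902165]), 'gripper_force': 0.0, 'width': 0.08488399406350283}
0.0187
```

View pics/scene.png

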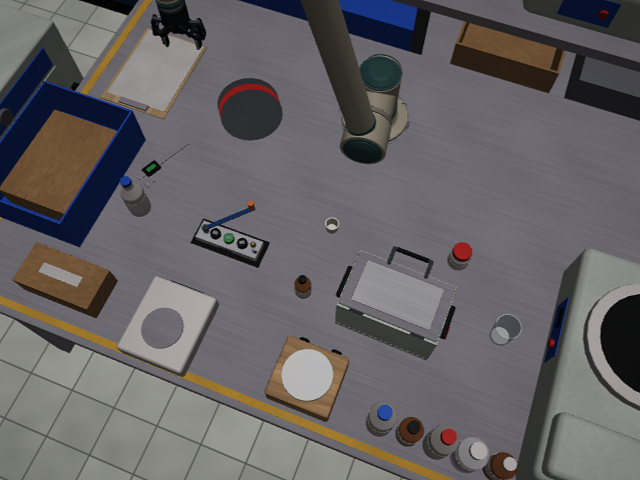

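View pics/side.png

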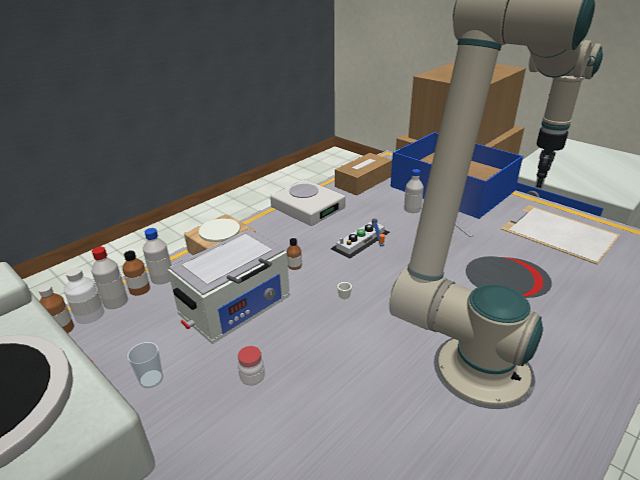

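The scene picture shows the rack at about (230,242), the keeper's orange knob at (251,205), the cleaner at about (397,300) and its bow handle at (411,255). I'll enlarge the rack and cleaner areas.

Run:
```python
from h import *
im=load('scene')['pixels']
a=cv2.resize(im[195:275,180:280],None,fx=4,fy=4,interpolation=cv2.INTER_CUBIC)
b=cv2.resize(im[240:360,325:465],None,fx=2.857,fy=2.857,interpolation=cv2.INTER_CUBIC)
c=np.zeros((max(a.shape[0],b.shape[0]),800,3),np.uint8);c[:a.shape[0],:400]=a;c[:b.shape[0],400:400+b.shape[1]]=b[:,:400]
cv2.imwrite('pics/crop.png',c)
```

```text
(no output)
```

View pics/crop.png

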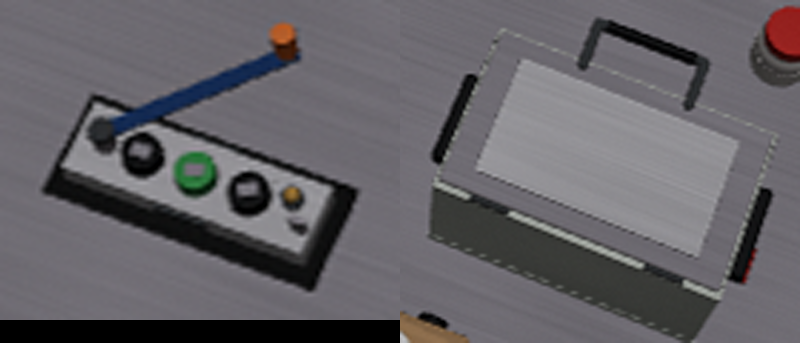

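The crop shows the mat corners at (93,95), (357,190), (312,290) and (45,190), the knob top at (283,33), the mounts at (145,150), (195,168) and (248,187), and the handle ends at (601,21) and (706,62).

Run:
```python
from h import *
im=load('scene')
A=lambda X,Y:(180+(X+.5)/4-.5,195+(Y+.5)/4-.5)
B=lambda X,Y:(325+(X-400+.5)/2.857-.5,240+(Y+.5)/2.857-.5)
for n,f,p,z in [('mat',A,(93,95),.004),('mat',A,(357,190),.004),('mat',A,(312,290),.004),('mat',A,(45,190),.004),('m1',A,(145,150),.038),('m2',A,(195,168),.038),('m3',A,(248,187),.038),('knob',A,(283,33),.079),('piv',A,(101,130),.05),('ball',A,(292,195),.029),
 ('h1',B,(601,21),.183),('h2',B,(706,62),.183),('rimFL',B,(500,30),.165),('rimFR',B,(777,135),.165),('rimBR',B,(720,292),.165),('rimBL',B,(435,180),.165)]:
    u,v=f(*p);print(n,np.round(px(im,u,v,z),4),'depth:',np.round(px(im,u,v),4))
# others
for n,u,v,z in [('reag',303,280,.1),('cruc',332,223,.035),('jar',462,249,.075),('beak',511,322,.09),('susp',126,183,.16),('cal',152,169,.014)]: print(n,np.round(px(im,u,v,z),3))
P=[px(im,*A(*p),.004)[:2] for p in((93,95),(357,190),(312,290),(45,190))]
print([np.linalg.norm(P[i]-P[i-1]) for i in range(4)],np.mean(P,0))
```

```text
mat [ 0.5407 -0.3491  0.004 ] depth: [ 0.5408 -0.349   0.0041]
mat [ 0.5401 -0.1369  0.004 ] depth: [ 0.5371 -0.1389 -0.0038]
mat [ 0.6238 -0.1354  0.004 ] depth: [ 0.6217 -0.1369 -0.0021]
mat [ 0.623  -0.3473  0.004 ] depth: [ 0.6239 -0.3464  0.0064]
m1 [ 0.5802 -0.2818  0.038 ] depth: [ 0.5799 -0.2821  0.0372]
m2 [ 0.58   -0.2425  0.038 ] depth: [ 0.5809 -0.2418  0.0404]
m3 [ 0.5797 -0.2012  0.038 ] depth: [ 0.5816 -0.1997  0.0429]
knob [ 0.476  -0.2161  0.079 ] depth: [ 0.4748 -0.2169  0.0765]
piv [ 0.5819 -0.3136  0.05  ] depth: [ 0.5804 -0.3151  0.0459]
ball [ 0.5706 -0.1721  0.029 ] depth: [ 0.5731 -0.1702  0.0357]
h1 [0.5043 0.2163 0.183 ] depth: [0.5065 0.2165 0.1877]
h2 [0.508  0.3163 0.183 ] depth: [0.5078 0.3163 0.1824]
rimFL [0.5381 0.1329 0.165 ] depth: [0.5403 0.1334 0.17  ]
rimFR [0.5438 0.3961 0.165 ] depth: [ 0.4716  0.4102 -0.0013]
rimBR [0.6989 0.3906 0.165 ] depth: [0.6983 0.3908 0.1633]
rimBL [0.6939 0.129  0.165 ] depth: [0.6951 0.1294 0.1684]
reag [0.646 0.016 0.1  ]
cruc [0.43  0.016 0.035]
jar [0.392 0.386 0.075]
beak [0.553 0.561 0.09 ]
susp [ 0.581 -0.532  0.16 ]
cal [ 0.449 -0.564  0.014]
[np.float64(0.08230505422162761), np.float64(0.21218450561912564), np.float64(0.08364926091034677), np.float64(0.21192561650592057)] [ 0.58192447 -0.24216351]
```

Rack axes line up with the world, with its origin at about (0.581,-0.242). The knob measures 144 mm from the pivot, which matches, so the keeper angle is about 0.82 rad. I'll go above the knob with the closing line near world x.

```bash
python3 -m pendant '[{"jaw":1,"tx":32.8,"ty":33.9,"az":90},{"jaw":1,"tx":32.8,"ty":33.9,"az":90},{"jaw":1,"tx":32.8,"ty":33.9,"az":90},{"jaw":1,"tx":32.8,"ty":33.9,"az":90},{"jaw":1,"tx":32.8,"ty":33.9,"az":90},{"jaw":1,"tx":32.8,"ty":33.9,"az":90},{"jaw":1,"tx":32.8,"ty":33.9,"az":90},{"jaw":1,"tx":32.8,"ty":33.9,"az":90},{"jaw":1,"tx":32.8,"ty":33.9,"az":90},{"jaw":1,"tx":32.8,"ty":33.9,"tz":-8,"az":90}]' 40
python3 - <<'E'
from h import *
snap('wrist','w1');s=manip.get_state();print(s['position'],s['ee_rot'],s['qpos'],s['clock'])
im=load('w1');hsv=cv2.cvtColor(im['pixels'],cv2.COLOR_BGR2HSV);m=cv2.inRange(hsv,(3,150,80),(18,255,255))
n,l,st,c=cv2.connectedComponentsWithStats(m)
for i in range(1,n):
    if st[i,4]>80:
        print(st[i],c[i],px(im,*c[i],.079)); ys,xs=np.where(l==i); 
        Q=np.array([px(im,x,y) for x,y in zip(xs,ys)]); t=Q[Q[:,2]>np.percentile(Q[:,2],95)-.004]; print(t.mean(0), (t.min(0)+t.max(0))/2,len(t))
E
```

```text
[ 0.1476314  -0.55530492  0.2306151 ] [-7.17574241e-04  9.91575015e-01  1.29531753e-01 -2.21086329e-05] [-1.43200689e+00  2.76467341e-01  1.50587563e+00 -3.21606686e-05
  1.36068516e+00 -1.20997378e-01] 0.15invalid input at $[0]: expected keys jaw, tx, ty, tz, ax, ay, az
```

View pics/w1.png

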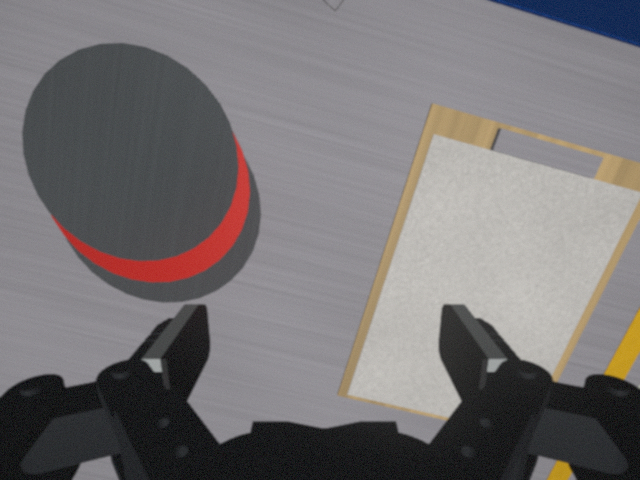

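The arm did not move because every row needs all seven keys. The wrist view shows only the start area, with the red and grey disc at (140,170) and a clipboard.

```bash
python3 -m pendant '[{"jaw":1,"tx":32.8,"ty":33.9,"tz":0,"ax":0,"ay":0,"az":90},{"jaw":1,"tx":32.8,"ty":33.9,"tz":0,"ax":0,"ay":0,"az":90},{"jaw":1,"tx":32.8,"ty":33.9,"tz":0,"ax":0,"ay":0,"az":90},{"jaw":1,"tx":32.8,"ty":33.9,"tz":0,"ax":0,"ay":0,"az":90},{"jaw":1,"tx":32.8,"ty":33.9,"tz":0,"ax":0,"ay":0,"az":90},{"jaw":1,"tx":32.8,"ty":33.9,"tz":0,"ax":0,"ay":0,"az":90},{"jaw":1,"tx":32.8,"ty":33.9,"tz":0,"ax":0,"ay":0,"az":90},{"jaw":1,"tx":32.8,"ty":33.9,"tz":0,"ax":0,"ay":0,"az":90},{"jaw":1,"tx":32.8,"ty":33.9,"tz":0,"ax":0,"ay":0,"az":90},{"jaw":1,"tx":32.8,"ty":33.9,"tz":-6,"ax":0,"ay":0,"az":90}]' 40
cat > k.py <<'E'
from h import *
import sys
def knob(f):
    im=snap('wrist',f);s=manip.get_state();print(s['position'],s['ee_rot'],s['qpos'],s['clock'])
    hsv=cv2.cvtColor(im['pixels'],cv2.COLOR_BGR2HSV);m=cv2.inRange(hsv,(3,150,80),(18,255,255))
    n,l,st,c=cv2.connectedComponentsWithStats(m)
    for i in range(1,n):
        if st[i,4]>80:
            ys,xs=np.where(l==i);Q=np.array([px(im,x,y) for x,y in zip(xs,ys)]); t=Q[Q[:,2]>np.percentile(Q[:,2],95)-.004]; print(st[i],c[i],px(im,*c[i],.079),t.mean(0),(t.min(0)+t.max(0))/2,len(t))
knob(sys.argv[1])
E
python3 k.py w2
```

```text
clock: 1.4
position: [0.4798, -0.2183, 0.1745]
ee_rot: [0.006, 0.609, 0.793, 0.001]
contact_force: [0.5, -0.2, -1.1]
width: 0.0853
gripper_force: 0.0
[ 0.47202437 -0.2138632   0.16391634] [-5.46727573e-03  6.09125292e-01  7.93054981e-01 -5.33513881e-04] [-5.59719110e-01  2.45405403e-01  1.72435652e+00 -2.40392297e-05
  1.18281725e+00 -8.20568665e-01] 1.45
[301 214  25  28 550] [312.73090909 228.07818182] [ 0.47185601 -0.21136664  0.079     ] [ 0.4721594  -0.21216586  0.08032557] [ 0.46992696 -0.18396456  0.1966534 ] 466
```

View pics/w2.png

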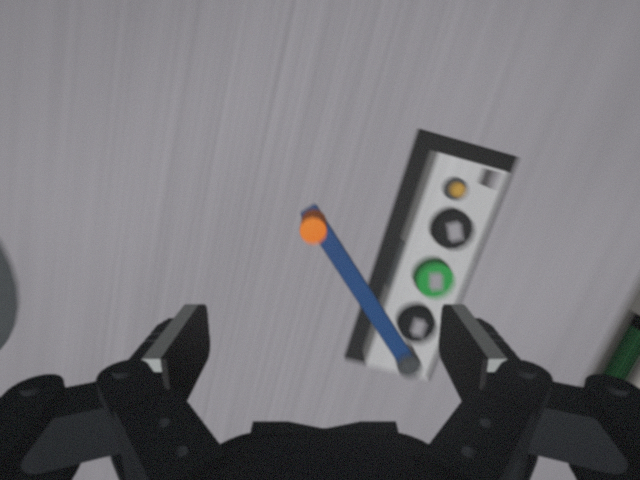

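The wrist view shows the knob at (313,228) between the fingers' planes, with the bar running to the pivot at (408,363). The arm was still moving, so I'll settle, descend partway and remeasure.

```bash
python3 -m pendant '[{"jaw":1,"tx":0,"ty":0,"tz":-4,"ax":0,"ay":0,"az":0},{"jaw":1,"tx":0,"ty":0,"tz":-4,"ax":0,"ay":0,"az":0},{"jaw":1,"tx":0,"ty":0,"tz":-4,"ax":0,"ay":0,"az":0},{"jaw":1,"tx":0,"ty":0,"tz":-4,"ax":0,"ay":0,"az":0}]'
python3 k.py w3
```

```text
clock: 1.95
position: [0.4768, -0.2175, 0.1332]
ee_rot: [0.002, 0.61, 0.793, 0.0]
contact_force: [0.0, -0.1, 0.7]
width: 0.0857
gripper_force: 0.0
[ 0.47669324 -0.21739136  0.13305085] [1.64202688e-03 6.09585813e-01 7.92718362e-01 1.96161941e-04] [-5.60774387e-01  2.74356687e-01  1.76885209e+00  8.97863807e-05
  1.09507743e+00 -8.20533604e-01] 2.0
[302 237  32  35 815] [317.53865031 255.25153374] [ 0.47264812 -0.21315815  0.079     ] [ 0.47265461 -0.21323501  0.0798445 ] [ 0.4695701  -0.18487363  0.17625035] 780
```

```bash
python3 -m pendant '[{"jaw":1,"tx":-0.35,"ty":0.35,"tz":-4,"ax":0,"ay":0,"az":0},{"jaw":1,"tx":-0.35,"ty":0.35,"tz":-7.9,"ax":0,"ay":0,"az":0},{"jaw":1,"tx":-0.35,"ty":0.35,"tz":-7.9,"ax":0,"ay":0,"az":0},{"jaw":-1,"tx":-0.35,"ty":0.35,"tz":-7.9,"ax":0,"ay":0,"az":0},{"jaw":-1,"tx":-0.35,"ty":0.35,"tz":-7.9,"ax":0,"ay":0,"az":0},{"jaw":-1,"tx":-0.35,"ty":0.35,"tz":-7.9,"ax":0,"ay":0,"az":0},{"jaw":-1,"tx":-0.35,"ty":0.35,"tz":-7.9,"ax":0,"ay":0,"az":0},{"jaw":-1,"tx":-0.35,"ty":0.35,"tz":-7.9,"ax":0,"ay":0,"az":0}]' 40
```

```text
clock: 3.0
position: [0.4726, -0.2135, 0.0532]
ee_rot: [0.001, 0.61, 0.793, 0.0]
contact_force: [-0.9, 0.4, 6.2]
width: 0.0168
gripper_force: 39.0
```

```bash
python3 -m pendant '[{"jaw":-1,"tx":1.5,"ty":1.0,"tz":0,"ax":0,"ay":0,"az":-7},{"jaw":-1,"tx":2.9,"ty":2.0,"tz":0,"ax":0,"ay":0,"az":-14},{"jaw":-1,"tx":4.4,"ty":2.85,"tz":0,"ax":0,"ay":0,"az":-21},{"jaw":-1,"tx":6.0,"ty":3.5,"tz":0,"ax":0,"ay":0,"az":-28},{"jaw":-1,"tx":7.7,"ty":4.0,"tz":0,"ax":0,"ay":0,"az":-34},{"jaw":-1,"tx":9.35,"ty":4.3,"tz":0,"ax":0,"ay":0,"az":-41},{"jaw":-1,"tx":9.35,"ty":4.3,"tz":0,"ax":0,"ay":0,"az":-41}]'
python3 -m pendant '[{"jaw":-1,"tx":0.8,"ty":0,"tz":0,"ax":0,"ay":0,"az":-3},{"jaw":-1,"tx":1.5,"ty":0,"tz":0,"ax":0,"ay":0,"az":-6},{"jaw":-1,"tx":1.8,"ty":0,"tz":0,"ax":0,"ay":0,"az":-6},{"jaw":-1,"tx":1.8,"ty":0,"tz":0,"ax":0,"ay":0,"az":-6},{"jaw":-1,"tx":1.8,"ty":0,"tz":0,"ax":0,"ay":0,"az":-6}]'
```

```text
clock: 3.88
position: [0.5661, -0.1685, 0.0532]
ee_rot: [-0.001, 0.849, 0.529, 0.0]
contact_force: [-3.0, 3.5, 8.9]
width: 0.0167
gripper_force: 39.5
clock: 4.5
position: [0.5795, -0.168, 0.0531]
ee_rot: [-0.004, 0.875, 0.484, -0.003]
contact_force: [-9.0, 4.3, 12.9]
width: 0.0164
gripper_force: 40.4
```

```bash
python3 -m pendant '[{"jaw":-1,"tx":0.4,"ty":0,"tz":0,"ax":0,"ay":0,"az":0},{"jaw":-1,"tx":0.8,"ty":0,"tz":0,"ax":0,"ay":0,"az":0},{"jaw":-1,"tx":0.8,"ty":0,"tz":0,"ax":0,"ay":0,"az":0}]'
```

```text
clock: 4.88
position: [0.5796, -0.1679, 0.0527]
ee_rot: [-0.008, 0.874, 0.485, -0.01]
contact_force: [-24.2, 2.3, 22.2]
width: 0.0166
gripper_force: 42.8
```

It has met a hard stop at 24 N, so it should be home. I'll relax, open, rise and check.

```bash
python3 -m pendant '[{"jaw":-1,"tx":-1.0,"ty":0,"tz":0,"ax":0,"ay":0,"az":0},{"jaw":1,"tx":-1.0,"ty":0,"tz":0,"ax":0,"ay":0,"az":0},{"jaw":1,"tx":-1.0,"ty":0,"tz":0,"ax":0,"ay":0,"az":0},{"jaw":1,"tx":-1.0,"ty":0,"tz":0,"ax":0,"ay":0,"az":0},{"jaw":1,"tx":-1.0,"ty":0,"tz":0,"ax":0,"ay":0,"az":0},{"jaw":1,"tx":-1.0,"ty":0,"tz":6,"ax":0,"ay":0,"az":0},{"jaw":1,"tx":-1.0,"ty":0,"tz":12,"ax":0,"ay":0,"az":0},{"jaw":1,"tx":-1.0,"ty":0,"tz":18,"ax":0,"ay":0,"az":0},{"jaw":1,"tx":-1.0,"ty":0,"tz":18,"ax":0,"ay":0,"az":0},{"jaw":1,"tx":-1.0,"ty":0,"tz":18,"ax":0,"ay":0,"az":0}]'
python3 k.py w4
```

```text
clock: 6.12
position: [0.5814, -0.1701, 0.232]
ee_rot: [-0.0, 0.875, 0.484, -0.0]
contact_force: [0.1, 0.4, -0.3]
width: 0.0854
gripper_force: 0.0
[ 0.58091831 -0.16991144  0.2308678 ] [-1.01082518e-03  8.75111152e-01  4.83920196e-01 -8.33147084e-04] [-3.99428681e-01  3.23208458e-01  1.43680919e+00 -6.15827199e-05
  1.38419415e+00  1.61120516e-01] 6.175
[308 207  22  25 385] [319.21818182 220.10649351] [ 0.57864969 -0.16724424  0.079     ] [ 0.57858933 -0.16746115  0.08015356] [ 0.59493385 -0.14258611  0.22576507] 362
```

View pics/w4.png

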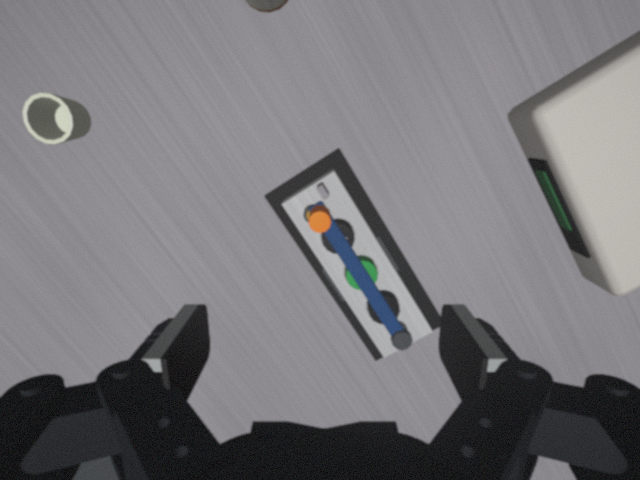

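The keeper lies along the row over the mounts and its knob is at (319,220), so it is home. Next is the lid: approach the handle from the front with the tool pitched 45° down and the closing line in the x-z plane.

Run:
```python
from h import *
from scipy.spatial.transform import Rotation as R
s=manip.get_state();w,x,y,z=s['ee_rot'];C=R.from_quat([x,y,z,w]);print(s['position'])
for p in (45,30):
  for sg in(1,-1):
    a=np.radians(p);zz=np.array([np.cos(a),0,-np.sin(a)]);yy=sg*np.array([np.sin(a),0,np.cos(a)])
    c,si=np.cos(-.023),np.sin(-.023);Z=np.array([[c,-si,0],[si,c,0],[0,0,1]])
    T=R.from_matrix(Z@np.c_[np.cross(yy,zz),yy,zz]);print(p,sg,np.degrees((T*C.inv()).as_rotvec()).round(1))
# handle from side + scene depth: dark bar points near expected
im=load('scene');print('handle line')
for n in('scene','side'):
    im=load(n);v,u=np.mgrid[0:480,0:640];K=np.stack([(u-im['cx'])/im['fx'],(v-im['cy'])/im['fy'],np.ones_like(u,float)],-1)*im['depth'][...,None];P=np.array(im['pose']);W=K@P[:3,:3].T+P[:3,3]
    m=(W[...,0]>.48)&(W[...,0]<.525)&(W[...,1]>.2)&(W[...,1]<.335)&(W[...,2]>.16)&(W[...,2]<.21);q=W[m]
    print(n,len(q),q.min(0),q.max(0),q.mean(0),np.polyfit(q[:,1],q[:,0],1))
```

```text
[ 0.58091831 -0.16991144  0.2308678 ]
45 1 [-13.1 -43.7  29.2]
45 -1 [  57.1  -17.2 -139.4]
30 1 [-17.5 -58.3  27.9]
30 -1 [  75.3  -22.7 -131.7]
handle line
scene 217 [0.50192249 0.20935742 0.17380643] [0.52471277 0.3190097  0.19516929] [0.51212758 0.26321293 0.18695983] [0.011205   0.50917828]
side 214 [0.49665498 0.21197069 0.17709598] [0.52484714 0.3228529  0.19149879] [0.50456387 0.2703171  0.18617076] [0.0285151  0.49685575]
```

```bash
python3 -m pendant '[{"jaw":1,"tx":-4,"ty":4,"tz":3,"ax":0,"ay":0,"az":0},{"jaw":1,"tx":-13,"ty":43.6,"tz":6,"ax":-13.1,"ay":-43.7,"az":29.2},{"jaw":1,"tx":-13,"ty":43.6,"tz":6,"ax":-13.1,"ay":-43.7,"az":29.2},{"jaw":1,"tx":-13,"ty":43.6,"tz":6,"ax":-13.1,"ay":-43.7,"az":29.2},{"jaw":1,"tx":-13,"ty":43.6,"tz":6,"ax":-13.1,"ay":-43.7,"az":29.2},{"jaw":1,"tx":-13,"ty":43.6,"tz":6,"ax":-13.1,"ay":-43.7,"az":29.2},{"jaw":1,"tx":-13,"ty":43.6,"tz":6,"ax":-13.1,"ay":-43.7,"az":29.2},{"jaw":1,"tx":-13,"ty":43.6,"tz":6,"ax":-13.1,"ay":-43.7,"az":29.2},{"jaw":1,"tx":-13,"ty":43.6,"tz":6,"ax":-13.1,"ay":-43.7,"az":29.2},{"jaw":1,"tx":-13,"ty":43.6,"tz":3,"ax":-13.1,"ay":-43.7,"az":29.2}]'
python3 -m pendant '[{"jaw":1,"tx":0,"ty":0,"tz":0,"ax":0,"ay":0,"az":0},{"jaw":1,"tx":0,"ty":0,"tz":0,"ax":0,"ay":0,"az":0}]'
python3 - <<'E'
from h import *
snap('wrist','w5');s=manip.get_state();print(s['position'],s['qpos'])
E
```

```text
clock: 7.42
position: [0.4517, 0.2676, 0.2626]
ee_rot: [0.274, 0.659, 0.646, 0.269]
contact_force: [0.5, 0.2, -0.1]
width: 0.0856
gripper_force: 0.0
clock: 7.68
position: [0.4522, 0.2647, 0.2621]
ee_rot: [0.274, 0.661, 0.645, 0.267]
contact_force: [0.3, 0.2, 0.1]
width: 0.085
gripper_force: 0.0
[0.45242347 0.26498797 0.26285932] [ 0.73965412 -0.03300298  2.07830572 -0.89396721  0.67967925  1.36350475]
```

View pics/w5.png

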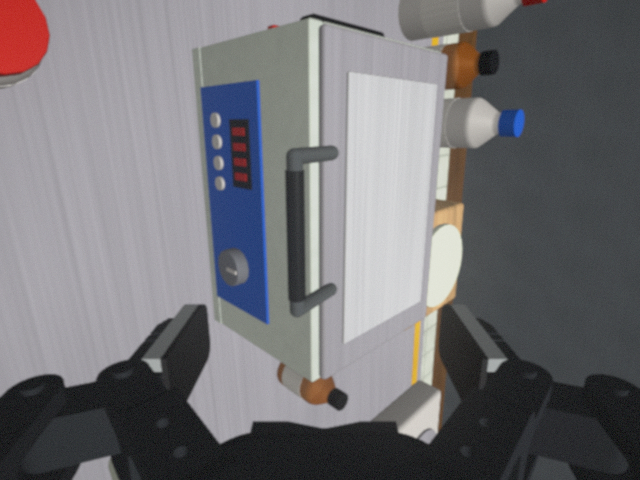

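The wrist view shows the grip bar running from (294,165) to (297,300), with its arms at rows 155 and 305. I'll measure it by depth.

Run:
```python
from h import *
im=load('w5')
for v in (180,200,220,235,250,270,285):
    q=np.array([px(im,u,v) for u in range(286,307)]);d=im['depth'][v,286:307];k=d<d.min()+.008
    print(v,np.where(k)[0][[0,-1]]+286,q[k].mean(0).round(4))
print(px(im,294,155),px(im,298,307))
P=np.array(im['pose']);print(P.round(3))
```

```text
180 [286 303] [0.5039 0.3045 0.1873]
200 [286 303] [0.5034 0.2925 0.1872]
220 [286 303] [0.503  0.2802 0.187 ]
235 [286 303] [0.5027 0.2707 0.1868]
250 [286 304] [0.5028 0.2608 0.1866]
270 [287 304] [0.5023 0.2476 0.1868]
285 [287 304] [0.5021 0.2373 0.1866]
[0.50405708 0.31900814 0.18754376] [0.50281747 0.22162563 0.18731102]
[[ 0.706 -0.221  0.673  0.353]
 [-0.015 -0.955 -0.297  0.339]
 [ 0.708  0.199 -0.677  0.363]
 [ 0.     0.     0.     1.   ]]
```

```bash
python3 -m pendant '[{"jaw":1,"tx":0,"ty":0.5,"tz":-2.5,"ax":0,"ay":0,"az":0},{"jaw":1,"tx":3.2,"ty":0.5,"tz":-5.7,"ax":0,"ay":0,"az":0},{"jaw":1,"tx":6.4,"ty":0.5,"tz":-8.9,"ax":0,"ay":0,"az":0},{"jaw":1,"tx":6.4,"ty":0.5,"tz":-8.9,"ax":0,"ay":0,"az":0},{"jaw":1,"tx":6.4,"ty":0.5,"tz":-8.9,"ax":0,"ay":0,"az":0}]' 60
python3 -m pendant '[{"jaw":-1,"tx":0,"ty":0,"tz":0,"ax":0,"ay":0,"az":0},{"jaw":-1,"tx":0,"ty":0,"tz":0,"ax":0,"ay":0,"az":0},{"jaw":-1,"tx":0,"ty":0,"tz":0,"ax":0,"ay":0,"az":0},{"jaw":-1,"tx":0,"ty":0,"tz":0,"ax":0,"ay":0,"az":0},{"jaw":-1,"tx":0,"ty":0,"tz":0,"ax":0,"ay":0,"az":0}]' 60
```

```text
clock: 8.35
position: [0.5166, 0.2711, 0.1798]
ee_rot: [0.272, 0.662, 0.646, 0.265]
contact_force: [-0.7, 0.3, 0.3]
width: 0.0855
gripper_force: 0.0
clock: 8.98
position: [0.5139, 0.2715, 0.1769]
ee_rot: [0.27, 0.662, 0.647, 0.264]
contact_force: [-5.2, 2.4, -1.4]
width: 0.0075
gripper_force: 58.5
```

```bash
python3 -m pendant '[{"jaw":-1,"tx":0.2,"ty":0,"tz":1.6,"ax":0,"ay":3,"az":0},{"jaw":-1,"tx":0.5,"ty":0,"tz":3.2,"ax":0,"ay":6,"az":0},{"jaw":-1,"tx":0.5,"ty":0,"tz":3.2,"ax":0,"ay":6,"az":0},{"jaw":-1,"tx":0.5,"ty":0,"tz":3.2,"ax":0,"ay":6,"az":0}]'
python3 - <<'E'
from h import *
snap('side','s2');snap('wrist','w6')
a=load('s2')['pixels'][180:420,120:440];b=load('w6')['pixels']
cv2.imwrite('pics/c2.png',np.hstack([cv2.resize(a,(480,360)),cv2.resize(b,(320,240))[:240].copy() if 0 else cv2.copyMakeBorder(cv2.resize(b,(320,240)),0,120,0,0,cv2.BORDER_CONSTANT)]))
E
```

```text
clock: 9.48
position: [0.5194, 0.2713, 0.2092]
ee_rot: [0.236, 0.676, 0.66, 0.228]
contact_force: [-4.3, 2.5, -1.7]
width: 0.0077
gripper_force: 61.7
```

View pics/c2.png

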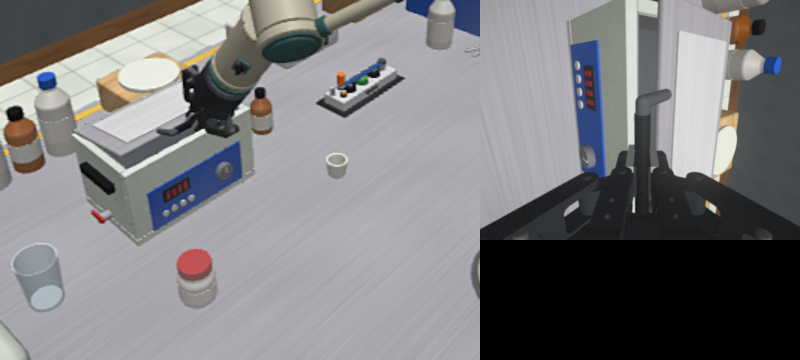

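The lid is lifting about 10° and the bar is held between the fingers: in the right-hand view it runs to the pads near (643,190). I'll continue along the arc.

```bash
python3 -m pendant '[{"jaw":-1,"tx":0.5,"ty":0,"tz":1.5,"ax":0,"ay":3,"az":0},{"jaw":-1,"tx":1.1,"ty":0,"tz":3.05,"ax":0,"ay":6,"az":0},{"jaw":-1,"tx":1.85,"ty":0,"tz":4.5,"ax":0,"ay":9,"az":0},{"jaw":-1,"tx":2.7,"ty":0,"tz":5.9,"ax":0,"ay":12,"az":0},{"jaw":-1,"tx":3.65,"ty":0,"tz":7.15,"ax":0,"ay":15,"az":0},{"jaw":-1,"tx":4.7,"ty":0,"tz":8.35,"ax":0,"ay":18,"az":0},{"jaw":-1,"tx":4.7,"ty":0,"tz":8.35,"ax":0,"ay":18,"az":0}]'
python3 -m pendant '[{"jaw":-1,"tx":1.2,"ty":0,"tz":1.05,"ax":0,"ay":3,"az":0},{"jaw":-1,"tx":2.5,"ty":0,"tz":2.05,"ax":0,"ay":6,"az":0},{"jaw":-1,"tx":3.9,"ty":0,"tz":2.9,"ax":0,"ay":9,"az":0},{"jaw":-1,"tx":5.3,"ty":0,"tz":3.7,"ax":0,"ay":12,"az":0},{"jaw":-1,"tx":5.3,"ty":0,"tz":3.7,"ax":0,"ay":12,"az":0},{"jaw":-1,"tx":5.3,"ty":0,"tz":3.7,"ax":0,"ay":12,"az":0},{"jaw":-1,"tx":5.3,"ty":0,"tz":3.7,"ax":0,"ay":12,"az":0}]'
python3 - <<'E'
from h import *
snap('scene','e1');snap('side','e2');print(manip.get_state()['position'])
a=load('e1')['pixels'][150:390,170:490];b=load('e2')['pixels'][100:400,100:500]
cv2.imwrite('pics/c3.png',np.hstack([cv2.resize(a,(400,300)),b]))
# lid plate: fit plane to points above rim behind handle
for n in('e1','e2'):
    im=load(n);v,u=np.mgrid[0:480,0:640];K=np.stack([(u-im['cx'])/im['fx'],(v-im['cy'])/im['fy'],np.ones_like(u,float)],-1)*im['depth'][...,None];P=np.array(im['pose']);W=K@P[:3,:3].T+P[:3,3]
    for lo,hi in((.15,.21),(.33,.385)):
        m=(W[...,0]>.6)&(W[...,0]<.71)&(W[...,1]>lo)&(W[...,1]<hi)&(W[...,2]>.19)&(W[...,2]<.32);q=W[m]
        if len(q)>20: print(n,len(q),np.degrees(np.arctan(-np.polyfit(q[:,2],q[:,0],1)[0])),q.min(0),q.max(0))
E
```

```text
clock: 10.45
position: [0.5685, 0.27, 0.2945]
ee_rot: [0.131, 0.703, 0.689, 0.119]
contact_force: [-3.8, -2.6, 0.5]
width: 0.0075
gripper_force: 61.6
clock: 11.32
position: [0.6221, 0.2687, 0.3303]
ee_rot: [0.061, 0.712, 0.698, 0.045]
contact_force: [1.7, -5.7, -1.9]
width: 0.007
gripper_force: 63.6
[0.62202377 0.26871188 0.33023759]
e1 1106 29.66492161332572 [0.6228998  0.15007822 0.1902234 ] [0.69978376 0.20998702 0.31860178]
e1 1076 29.34700487450626 [0.62724638 0.33003028 0.19006516] [0.70271126 0.38499195 0.31208513]
e2 474 27.869152556293745 [0.61772046 0.15000023 0.19037527] [0.68141265 0.20992047 0.30598592]
e2 562 28.038495812830714 [0.62135859 0.33023028 0.19008645] [0.68716214 0.38496949 0.30645663]
```

View pics/c3.png

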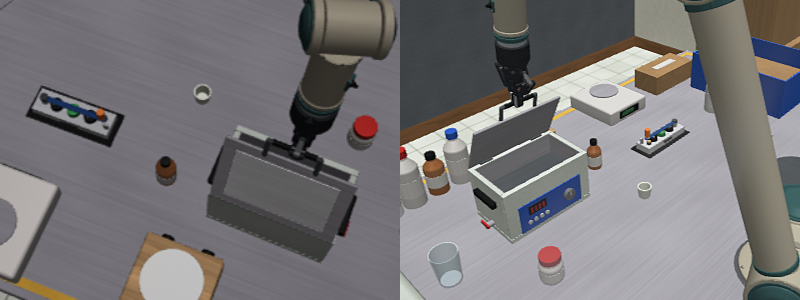

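The lid stands at about 61° (fitted plane) and is gripped, the keeper is closed, and the other things have not moved. I'll let it settle, then hand in.

```bash
python3 -m pendant '[{"jaw":-1,"tx":0,"ty":0,"tz":0,"ax":0,"ay":0,"az":0},{"jaw":-1,"tx":0,"ty":0,"tz":0,"ax":0,"ay":0,"az":0},{"jaw":-1,"tx":0,"ty":0,"tz":0,"ax":0,"ay":0,"az":0},{"jaw":-1,"tx":0,"ty":0,"tz":0,"ax":0,"ay":0,"az":0}]' && python3 -c "
from rig import manip
print(manip.sign_off())"
```

```text
clock: 11.92
position: [0.622, 0.2687, 0.3302]
ee_rot: [0.061, 0.712, 0.698, 0.045]
contact_force: [-0.2, -6.3, -2.1]
width: 0.0074
gripper_force: 63.6
the job is handed in; nothing more can be done
None
```

I handed the job in at 11.9 s with the keeper bar swung home against its stop and the gripper holding the lid at about 61°; sign-off returned no verdict.

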